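# Park the antenna turntable

### The arm

A 6-joint arm with a two-finger parallel gripper is mounted at the origin on the work surface; the furniture and walls round the work are solid. World frame = base frame: x ahead of the robot, y to its left, z up, the work surface at z = 0. Lengths are in mm, angles in rad, forces in N, time in s.
With the tool pointing down it reaches from about 325 to 850 mm from the base axis. Payload 4.4 kg.
Tool frame: the origin (TCP) lies between the finger pads; the fingertips stand 14 mm ahead of it and the grasp point (between the pads) lies 5 mm behind it; z points along the fingers, y is the line along which they close (so a half turn about z gives the same grasp; the last joint's range is limited). The gripper opens to 94 mm and grips with 3 to 60 N. Pads are 16 mm wide; open, the fingers measure 119 mm over their backs; the gripper's body (75 mm by 177 mm) begins 78 mm behind the grasp point.
Start: joints at [-1.419, 0.207, 1.542, -0, 1.393, -0.15], TCP at [171.449, -548.846, 219.447] pointing down, gripper open.
Joint ranges: [-2.73, 2.73], [-0.86, 2.22], [0.23, 2.46], [-1.11, 4.25], [0.08, 2.63], [-2.82, 2.82]. Speed limits (rad/s): [2.79, 2.79, 3.14, 3.14, 3.14, 3.14].

### API

Orientations are given as a unit quaternion [x, y, z, w].
In Python, from station import telemetry, vision, workorder gives the robot as it stands. The module is installed in compiled form; this text tells all that it offers.
- The arm moves only by the tool drive_tool, never from a script. Its arguments are lists of equal length, an entry for each row: "delta_pos": the shift along the tool's x, y, z in m, a list of three; "twist": the turn about the tool's z in degrees. In form: {"delta_pos": [[tx, ty, tz], ...], "twist": [twist, ...]}. A call has 1 to 5 rows; each row is the pose to reach, as a shift and turn from the pose commanded when the call began, along the tool's axes at that moment; what a row does not reach only later rows make up. A row lasts 1/12 s, in which the tool goes at most 41.7 mm and 7.16 degrees, less where a joint would pass 70% of its speed; a pose out of reach is approached as far as the arm can. A call with a gripper value outside its range is refused whole. "grip" is the closure, from -1 (fully open) to 1 (shut), set as the call begins (left out, the last holds). The fingers move at their own pace and stop on an object; the grip force is fixed at half the most. Time passes only in rows, so rows that repeat a pose let the fingers close. It gives the time, the measured TCP pose, the force, the opening and the grip force at its end, in the units of the state.
- telemetry.state(): the state, without advancing time (a new reading comes with each control period).
- vision.get_image(name): name is "scene" or "top"; returns the picture (384x512x3 uint8, red, green, blue); there is no depth.
- vision.camera_info(name): a dict with "intrinsics" (3x3 intrinsics, pixels), "k1" (the pictures are not rectified: a ray, as slopes to the right and down, at radius r is drawn at 1 + k1 r^2 times it, then the intrinsics apply), "extrinsics" (4x4, takes a point from world to camera coordinates). Camera axes: x right, y up, looking along -z (the intrinsics and any distortion apply to the point x, -y, -z); pixel columns grow to the right and rows downward; lengths in mm; the calibration is good to about 2 mm. A picture is of the moment at which its call begins. camera_info takes no time and is no camera call.
- workorder.sign_off(): hands the job in; it is judged then, once.
The state is a dict: "time_s": time; "qpos": joint angles; "qd": joint speeds; "joint_torque": joint torques, N m; "tcp_pos": TCP position; "ee_rot": TCP orientation; "force": force on the tool from outside, world axes, zero at the start; "moment": the same for the moment, N m; "grip_width": finger opening in mm; "grasp_force": force on a finger pad.
Only numpy, scipy, OpenCV 4.12 (cv2) and the standard library are available. Lean on these libraries where they do the work, as an engineer would, in place of code of your own. Each camera call takes 0.05 s, during which the arm holds its last target. There are 200 camera calls.

### The job

Park the antenna turntable: first bring the control box's red-knobbed lever from 'turn left' back to its off catch near the middle so that it stays there by itself when you let go. Then take the red lock-out plate that lies flat on the low wooden riser and stand it upright, tall, on one of its short edges in the middle of the yellow spot in front of the lever. Leave the mug, the tape roll and the marker where they are.

Things in the scene. Friction and masses are not known exactly. Their poses are not given: they have to be found in the camera images.
- console: Grey turntable control box, fixed; origin on the desk under the lever's pivot; x points to its back, y to its left, z up. The box is 120 (x) x 170 (y) mm, centred on the origin, its top 118 mm up. A 36 mm thick, 180 mm wide base plate runs from x = -225 to +65 mm; its front part carries the yellow spot.
- lever (a joint): Lever angle, rad: pivot 96 mm above the desk, axis along the box's x. 0 upright, + leans to the box's left (+y). Stops at +0.6 (turn left, the start) and -0.6 (turn right). Let go, it springs to a stop, except in the off catch: narrow (lips 0.14 rad either side of its middle), hidden, its middle anywhere from -0.27 to +0.27, different each time.
- lever_knob (a point): Centre of the lever's 28 mm red ball knob, 108 mm from the pivot; 12 mm steel stem below, 18 mm collar at 86 to 98 mm. Pushed at the knob along its arc it resists with about 1 to 3 N up to the catch's lip, then jumps ahead by itself 0.14 rad into the catch (push falls to nothing); forcing it on out of the catch takes about 5 to 6 N.
- pad (a point): Centre of the top of the flat yellow spot on the apron, 110 (x) x 130 (y) mm, its surface 38 mm above the desk, 155 mm in front of the lever's pivot; axes as the control box.
- plate: Red lock-out plate, 100 (x) x 60 (y) x 22 mm (z), 0.16 kg, with a white disc on each face; it starts flat on the riser. Origin at the centre of the face it lies on. Its long axis is x.
- plate_center (a point): Middle of the lock-out plate; axes as the plate.
- tea_mug: White mug, 83 x 113 x 93 mm, origin at the centre of its underside; leave it.
- tape_roll: Roll of black tape, 58 x 56 x 19 mm, origin under its centre; leave it.
- marker_blue: White marker pen with blue cap, 129 mm long, lying; leave it.
- riser: Low wooden riser, fixed, 200 (x) x 170 (y) mm, its flat top 36 mm above the desk; origin on the desk under its centre. The plate starts on it.

How it is judged:
By the outcome, as a careful person would: the job done as asked, in the order asked, and still so for the second after the job is handed in, with the robot touching nothing.
It also fails if it takes over 72 s, if anything falls off the work surface, if the arm or the gripper's body presses on something with over 40 N, if the wrist force passes 120 N, or if a joint passes its speed limit or range.

## Working session

There is one attempt and no reset: what is moved stays moved. The work goes in short steps, Python scripts to look and compute and a tool call to move; the robot and the scene stay as the last step left them, time stands still between calls to the robot, and variables do not carry over. Pictures are saved under pics/ and viewed, at most 10 in all, crops included, and the job is handed in when it is done.

Besides the shell and the picture viewer there is one more tool, called after ">>>" as name(argument=value, ...) on one line, values as JSON. drive_tool: Moves the arm, as the interface text tells. Its arguments: {"type":"object","properties":{"delta_pos":{"type":"array","items":{"type":"array","items":{"type":"number"}}},"twist":{"type":"array","items":{"type":"number"}},"grip":{"type":"number"}},"required":["delta_pos","twist"]}

```bash
mkdir -p pics; python3 - <<'E'
from station import telemetry, vision
import cv2,numpy as np
print(telemetry.state())
for n in("scene","top"):
    im=vision.get_image(n); cv2.imwrite(f"pics/{n}0.png",im[:,:,::-1]); print(n,vision.camera_info(n))
a=cv2.imread("pics/scene0.png");b=cv2.imread("pics/top0.png")
E
```

```text
{'time_s': 0.0, 'qpos': array([-1.41852235e+00,  2.07419758e-01,  1.54292306e+00, -1.71947675e-05,
        1.39347738e+00, -1.50481876e-01]), 'qd': array([ 0.00185679,  0.00068693, -0.00047405,  0.00104995,  0.00059289,
        0.00100034]), 'joint_torque': array([ 1.39538006e-03, -3.70874262e+01, -2.81414205e+01,  7.00050825e-02,
        3.62542283e-02, -1.66048271e-04]), 'tcp_pos': array([ 171.31456583, -548.09064577,  218.30555592]), 'ee_rot': array([ 9.88563381e-01,  1.50801861e-01, -9.45888053e-06, -1.11376605e-03]), 'force': array([ 0.87016826,  0.14255967, -0.35773964]), 'moment': array([ 0.02662554, -0.00819418, -0.01815664]), 'grasp_force': 0.0, 'grip_width': 93.94961214650665}
scene {'intrinsics': array([[431.70517809,   0.        , 254.93682013],
       [  0.        , 431.70517809, 186.44375139],
       [  0.        ,   0.        ,   1.        ]]), 'k1': -0.0479990796516414, 'extrinsics': array([[-8.85289865e-01, -4.64690927e-01,  1.80055038e-02,
         5.69041094e+02],
       [ 3.20299198e-01, -5.81221777e-01,  7.48057263e-01,
        -3.07288537e+02],
       [-3.37150232e-01,  6.68014662e-01,  6.63389880e-01,
        -1.20997542e+03],
       [ 0.00000000e+00,  0.00000000e+00,  0.00000000e+00,
         1.00000000e+00]])}
top {'intrinsics': array([[451.95807249,   0.        , 249.20812457],
       [  0.        , 451.95807249, 196.89741753],
       [  0.        ,   0.        ,   1.        ]]), 'k1': -0.12706106399070355, 'extrinsics': array([[ 1.88921290e-02, -9.99788889e-01, -8.07866230e-03,
        -2.72045356e+00],
       [ 9.93962321e-01,  1.79073233e-02,  1.08250788e-01,
        -6.40586185e+02],
       [-1.08083268e-01, -1.00749738e-02,  9.94090792e-01,
        -1.31780378e+03],
       [ 0.00000000e+00,  0.00000000e+00,  0.00000000e+00,
         1.00000000e+00]])}
```

View pics/scene0.png

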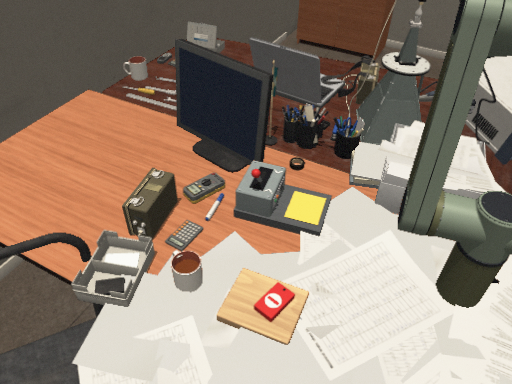

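View pics/top0.png

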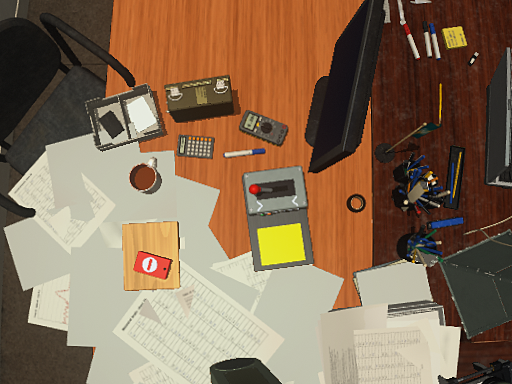

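The scene shot shows the box with the knob at (256,172), the pad at (306,208) and the plate at (275,300). In the top shot the knob is at (255,188), the pad at (281,243), and the plate at (152,264) lies on the riser with its long axis roughly left-right.

```bash
cat > h.py <<'E'
import cv2,numpy as np
from station import telemetry, vision
def ray(n,px):
    c=vision.camera_info(n);K=c["intrinsics"];E=c["extrinsics"];R=E[:3,:3]
    u=(np.array(px,float)-K[:2,2])/np.diag(K)[:2]; v=u.copy()
    for _ in range(20): v=u/(1+c["k1"]*(v@v))
    return -R.T@E[:3,3], R.T@np.array([v[0],-v[1],-1])
def onz(n,px,z):
    o,d=ray(n,px); return o+d*(z-o[2])/d[2]
def tri(p1,p2):
    o,d=ray("scene",p1);q,e=ray("top",p2)
    s=np.linalg.lstsq(np.c_[d,-e],q-o,rcond=None)[0]
    a,b=o+d*s[0],q+e*s[1]; return (a+b)/2,np.linalg.norm(a-b)
def blobs(im,col,amin=20):
    h=cv2.cvtColor(im,cv2.COLOR_RGB2HSV);H,S,V=cv2.split(h)
    m={"red":((H<6)|(H>172))&(S>190)&(V>110),"yel":(H>24)&(H<36)&(S>170)&(V>150)}[col].astype(np.uint8)
    cs=cv2.findContours(m,cv2.RETR_EXTERNAL,cv2.CHAIN_APPROX_NONE)[0]
    return sorted([c for c in cs if cv2.contourArea(c)>amin],key=cv2.contourArea,reverse=True)
def cen(c):
    M=cv2.moments(c);return np.array([M["m10"],M["m01"]])/M["m00"]
E
python3 - <<'E'
from h import *
np.set_printoptions(precision=1,suppress=True)
im={n:cv2.imread(f"pics/{n}0.png")[:,:,::-1].copy() for n in("scene","top")}
for n in im:
  for col in("red","yel"):
    for c in blobs(im[n],col)[:4]:
        print(n,col,cv2.contourArea(c),cen(c),cv2.minAreaRect(c))
def rectw(n,c,z):
    P=np.array([onz(n,p[0],z)[:2] for p in c],np.float32); return cv2.minAreaRect(P)
for n in im:
    y=blobs(im[n],"yel")[0]; print(n,"pad",rectw(n,y,38))
    for c in blobs(im[n],"red")[:2]: print(n,"plate?",rectw(n,c,58))
E
```

```text
scene red 152.0 [274.1 304.2] ((273.7500305175781, 301.2500305175781), (21.21320343017578, 37.476661682128906), 45.0)
top red 397.0 [146.1 263.1] ((146.8119354248047, 263.2936096191406), (23.56252670288086, 19.827003479003906), 16.699243545532227)
top red 63.0 [253.9 188.8] ((254.5, 189.0), (8.0, 11.0), 90.0)
top red 28.0 [406.6  28.6] ((406.6551818847656, 28.63791847229004), (10.584633827209473, 3.713906764984131), 68.19859313964844)
top yel 1549.0 [280.7 244. ] ((280.66375732421875, 243.9781951904297), (37.270164489746094, 43.74618911743164), 82.40535736083984)
top yel 114.5 [454.9  34.2] ((454.3423767089844, 36.908714294433594), (21.128337860107422, 18.87378692626953), 75.0685806274414)Traceback (most recent call last):
  File "<stdin>", line 11, in <module>
IndexError: list index out of range
```

```bash
sed -i 's/"red":.*/"red":((H<7)|(H>170))\&(S>165)\&(V>85),"yel":(H>22)\&(H<38)\&(S>130)\&(V>130)}[col].astype(np.uint8)\n    m=cv2.morphologyEx(m,cv2.MORPH_CLOSE,np.ones((5,5)))/' h.py
python3 - <<'E'
from h import *
np.set_printoptions(precision=1,suppress=True)
im={n:cv2.imread(f"pics/{n}0.png")[:,:,::-1].copy() for n in("scene","top")}
hs=cv2.cvtColor(im["scene"],cv2.COLOR_RGB2HSV)
print([hs[y,x] for x,y in((306,208),(256,172),(287,292),(262,305),(258,170))])
def rectw(n,c,z):
    P=np.array([onz(n,p[0],z)[:2] for p in c],np.float32); return cv2.minAreaRect(P)
for n in im:
  for col,z in(("red",58),("yel",38)):
    for c in blobs(im[n],col)[:4]:
        print(n,col,cv2.contourArea(c),cen(c),rectw(n,c,z))
E
```

```text
[array([ 27, 146, 250], dtype=uint8), array([  1, 183, 235], dtype=uint8), array([  1, 191, 239], dtype=uint8), array([  1, 191, 239], dtype=uint8), array([  0, 191, 204], dtype=uint8)]
scene red 780.0 [273.8 301.3] ((432.6798095703125, 295.89263916015625), (104.97122192382812, 62.60437774658203), 75.42809295654297)
scene red 47.0 [255.9 172.9] ((714.0223388671875, -141.56143188476562), (28.00606346130371, 43.73832702636719), 27.9873104095459)
scene yel 885.0 [305.2 207.5] ((503.18536376953125, -87.12251281738281), (110.27252197265625, 131.29151916503906), 8.195890426635742)
top red 633.5 [151.7 264.7] ((433.053955078125, 290.2552185058594), (100.3023681640625, 59.25709915161133), 75.5825424194336)
top red 73.0 [254.3 188.8] ((663.1848754882812, -6.256736755371094), (26.734838485717773, 32.4271354675293), 1.0301220417022705)
top red 36.0 [406.4  28.8] ((1183.6744384765625, -479.9971923828125), (34.960777282714844, 15.23297119140625), 18.225048065185547)
top yel 1586.0 [280.8 243.9] ((502.2518310546875, -86.75094604492188), (111.32318115234375, 130.63400268554688), 8.6942720413208)
top yel 357.5 [454.4  36.8] ((1175.921630859375, -647.876708984375), (69.71434783935547, 69.40933227539062), 12.115989685058594)
top yel 33.0 [200.  96.] ((953.1780395507812, 164.92994689941406), (48.32938003540039, 28.355770111083984), 9.97802448272705)
```

```bash
cat >> h.py <<'E'
TH=np.radians(8.4);CX=np.array([np.cos(TH),np.sin(TH)]);CY=np.array([-np.sin(TH),np.cos(TH)])
PAD=np.array([502.7,-86.9]);PIV=PAD+155*CX
def con(x,y): return PIV+x*CX+y*CY
def yaw():
    from scipy.spatial.transform import Rotation as R
    m=R.from_quat(telemetry.state()["ee_rot"]).as_matrix(); return m
def delta(p):
    s=telemetry.state();d=yaw().T@(np.array(p)-s["tcp_pos"]);x=yaw()[:,0]
    print("delta m",np.round(d/1000,4),"yaw",np.degrees(np.arctan2(x[1],x[0])).round(2),"tcp",s["tcp_pos"].round(1),"F",s["force"].round(2),"t",s["time_s"],"w",s["grip_width"])
E
python3 - <<'E'
from h import *
print(tri((255.9,172.9),(254.3,188.8)),con(0,61))
delta([*con(0,98),260]);delta([*con(0,98),189])
E
```

```text
(array([646.16228833,  -5.57336509, 184.68472413]), np.float64(0.01083285708764217)) [647.12614687  -3.91151826]
delta m [ 0.6222 -0.4142 -0.0406] yaw 17.35 tcp [ 171.3 -548.1  218.4] F [ 0.19 -0.39 -0.19] t 0.1 w 93.94922242093504
delta m [ 0.6222 -0.4141  0.0304] yaw 17.35 tcp [ 171.3 -548.1  218.4] F [ 0.19 -0.39 -0.19] t 0.1 w 93.94922242093504
```

>>> drive_tool(delta_pos=[[0.033, -0.022, -0.02], [0.066, -0.044, -0.04], [0.099, -0.066, -0.042], [0.132, -0.088, -0.042], [0.165, -0.11, -0.042]], twist=[3, 6, 9, 9, 9], grip=1)

```text
time_s: 0.52
tcp_pos: [297.0, -393.2, 261.8]
ee_rot: [0.997, 0.072, 0.0, 0.0]
force: [0.4, -0.9, -0.2]
grip_width: 63.9
grasp_force: 0.0
```

```bash
python3 -c "
from h import *
delta([*con(0,98),260])"
```

```text
delta m [ 0.4026 -0.3717  0.0017] yaw 8.29 tcp [ 297.  -393.2  261.8] F [ 0.44 -0.86 -0.18] t 0.5167 w 63.85654599170362
```

>>> drive_tool(delta_pos=[[0.029, -0.026, 0], [0.058, -0.052, 0], [0.087, -0.078, 0], [0.116, -0.104, 0], [0.145, -0.13, 0]], twist=[0, 0, 0, 0, 0])

```text
time_s: 0.93
tcp_pos: [421.3, -243.1, 261.1]
ee_rot: [0.997, 0.073, -0.0, -0.0]
force: [0.8, -0.3, 0.1]
grip_width: 30.8
grasp_force: 0.0
```

>>> drive_tool(delta_pos=[[0.029, -0.026, 0], [0.058, -0.052, 0], [0.087, -0.078, 0], [0.116, -0.104, 0], [0.145, -0.13, 0]], twist=[0, 0, 0, 0, 0])

```text
time_s: 1.35
tcp_pos: [545.9, -93.4, 261.0]
ee_rot: [0.997, 0.073, -0.0, -0.0]
force: [-0.9, -0.4, 0.6]
grip_width: 1.0
grasp_force: 0.0
```

>>> drive_tool(delta_pos=[[0.029, -0.026, 0], [0.058, -0.052, 0], [0.087, -0.078, 0], [0.1, -0.1, 0], [0.1, -0.1, 0]], twist=[0, 0, 0, 0, 0])

```text
time_s: 1.77
tcp_pos: [630.8, 23.0, 260.2]
ee_rot: [0.997, 0.076, -0.0, -0.001]
force: [0.6, -0.5, 0.1]
grip_width: 0.2
grasp_force: 0.0
```

```bash
python3 -c "
from h import *
delta([*con(0,98),189])"
```

```text
delta m [ 0.0123 -0.0077  0.0712] yaw 8.67 tcp [630.8  23.  260.2] F [ 0.61 -0.49  0.1 ] t 1.7667 w 0.16085415665787617
```

>>> drive_tool(delta_pos=[[0.012, -0.008, 0.02], [0.012, -0.008, 0.04], [0.012, -0.008, 0.06], [0.012, -0.008, 0.071], [0.012, -0.008, 0.071]], twist=[0, 0, 0, 0, 0])

```text
time_s: 2.18
tcp_pos: [637.5, 27.3, 186.3]
ee_rot: [0.997, 0.072, -0.004, -0.0]
force: [-0.5, -1.3, -0.3]
grip_width: 0.6
grasp_force: 0.0
```

>>> drive_tool(delta_pos=[[0, 0.002, 0], [0, 0.004, 0], [0, 0.006, 0], [0, 0.008, 0], [0, 0.008, 0]], twist=[0, 0, 0, 0, 0])

```text
time_s: 2.6
tcp_pos: [642.5, 20.6, 192.4]
ee_rot: [0.997, 0.073, 0.001, -0.001]
force: [-1.1, 4.0, 3.5]
grip_width: 0.6
grasp_force: 2.2
```

>>> drive_tool(delta_pos=[[0, 0.002, 0], [0, 0.004, 0], [0, 0.006, 0], [0, 0.008, 0], [0, 0.008, 0]], twist=[0, 0, 0, 0, 0])

```text
time_s: 3.02
tcp_pos: [643.4, 16.7, 195.0]
ee_rot: [0.997, 0.074, 0.002, -0.004]
force: [-5.6, 12.2, 14.4]
grip_width: 0.1
grasp_force: 7.5
```

```bash
python3 - <<'E'
from h import *
a=vision.get_image("scene")[110:230,190:350];b=vision.get_image("top")[130:250,195:355]
cv2.imwrite("pics/c1.png",cv2.resize(np.hstack([a,b]),None,fx=2.5,fy=2.5,interpolation=cv2.INTER_CUBIC)[:,:,::-1])
delta([*con(0,98),189])
E
```

```text
delta m [ 0.0007 -0.0162  0.0061] yaw 8.46 tcp [643.4  16.5 195. ] F [-5.6  11.37 13.39] t 3.1167 w 0.6330972233139
```

View pics/c1.png

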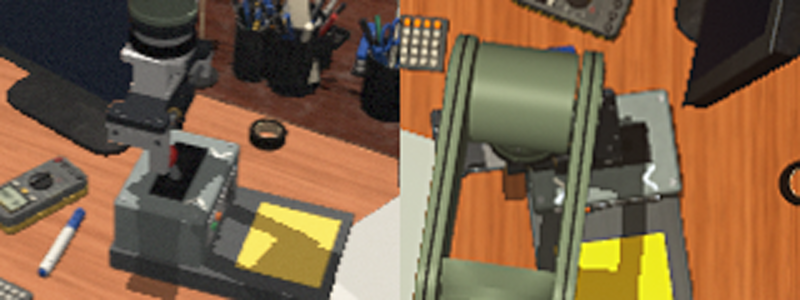

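The finger is beside the knob and stuck to it by friction, and the knob's rising arc is dragging it upward. I'll follow the arc from here.

>>> drive_tool(delta_pos=[[0, 0, -0.002], [0, 0, -0.005], [0, 0, -0.005]], twist=[0, 0, 0])

```text
time_s: 3.37
tcp_pos: [643.5, 13.5, 197.5]
ee_rot: [0.997, 0.073, 0.002, -0.001]
force: [-1.8, 6.9, 5.9]
grip_width: 0.3
grasp_force: 3.9
```

```bash
python3 -c "
from h import *
delta([*con(0,76.5),195.7])"
```

```text
delta m [0.001  0.0023 0.0018] yaw 8.41 tcp [643.5  13.5 197.5] F [-1.76  6.92  5.92] t 3.3667 w 0.34262348765376244
```

>>> drive_tool(delta_pos=[[0, 0.0, -0.002], [0, 0.002, -0.004], [0, 0.004, -0.005], [0, 0.004, -0.005]], twist=[0, 0, 0, 0])

```text
time_s: 3.7
tcp_pos: [644.3, 7.6, 201.5]
ee_rot: [0.997, 0.073, 0.001, 0.0]
force: [1.0, 2.8, 4.6]
grip_width: 0.7
grasp_force: 2.4
```

```bash
python3 -c "
from h import *
delta([*con(0,71.5),198])"
```

```text
delta m [0.0011 0.0013 0.0035] yaw 8.33 tcp [644.3   7.6 201.5] F [1.01 2.78 4.65] t 3.7 w 0.6872745767134922
```

>>> drive_tool(delta_pos=[[0, 0.002, -0.001], [0, 0.004, -0.002], [0, 0.006, -0.003], [0, 0.006, -0.003]], twist=[0, 0, 0, 0])

```text
time_s: 4.03
tcp_pos: [645.1, 1.7, 204.6]
ee_rot: [0.997, 0.073, 0.001, 0.0]
force: [0.8, 2.7, 4.4]
grip_width: 0.5
grasp_force: 2.1
```

>>> drive_tool(delta_pos=[[0, 0.002, -0.001], [0, 0.004, -0.002], [0, 0.006, -0.003], [0, 0.006, -0.003]], twist=[0, 0, 0, 0])

```text
time_s: 4.37
tcp_pos: [644.3, -5.6, 205.4]
ee_rot: [0.997, 0.072, -0.001, 0.001]
force: [0.1, -0.4, -0.4]
grip_width: 0.7
grasp_force: 0.0
```

Force fell to zero, so the lever should be in the catch. I'll back off and check.

>>> drive_tool(delta_pos=[[0, -0.02, -0.01], [0, -0.05, -0.03], [-0.02, -0.085, -0.05], [-0.045, -0.12, -0.05], [-0.07, -0.15, -0.05]], twist=[0, 0, 0, 0, 0], grip=-1)

```text
time_s: 4.78
tcp_pos: [555.2, 133.4, 257.0]
ee_rot: [0.997, 0.072, 0.001, 0.001]
force: [0.5, 0.6, -1.0]
grip_width: 30.0
grasp_force: 0.0
```

```bash
cat > knob.py <<'E'
from h import *
im={n:vision.get_image(n) for n in("scene","top")}
for n in im: cv2.imwrite(f"pics/{n}_k.png",im[n][:,:,::-1])
for n in im:
    for c in blobs(im[n],"red",8)[:5]: print(n,cv2.contourArea(c),cen(c))
E
python3 knob.py; python3 -c "
from h import *
for a in (.1,.15,.2,.25):
  p=[*con(0,108*np.sin(a)),96+108*np.cos(a)]
  for n in('scene','top'):
    c=vision.camera_info(n);q=(c['extrinsics']@[*p,1])[:3];v=q[:2]*[1,-1]/-q[2];v=v*(1+c['k1']*(v@v));print(a,n,v*c['intrinsics'][0,0]+c['intrinsics'][:2,2])
delta([433,290,150])"
```

```text
scene 778.0 [273.83033419 301.32947729]
top 217.0 [162.26036866 266.6781874 ]
top 69.0 [265.71497585 186.57246377]
top 38.0 [406.38157895  28.75438596]
top 25.0 [135.71333333 265.72666667]
top 12.0 [417.98611111 210.20833333]
0.1 scene [260.84283403 158.66788733]
0.1 top [272.66972383 185.09047398]
0.15 scene [260.27871073 159.84339096]
0.15 top [270.6371482  185.38394209]
0.2 scene [259.71374151 161.08571985]
0.2 top [268.61811228 185.68873892]
0.25 scene [259.14960577 162.39165075]
0.25 top [266.61901017 186.00387007]
delta m [-0.0926 -0.1697  0.1058] yaw 8.63 tcp [550.5 136.1 255.2] F [-0.42 -0.66  0.57] t 4.8833 w 37.89652920540859
```

The lever rests at about 0.26 rad by itself, at top-view pixel (266,187), well short of the 0.6 stop, so it is caught. Next is the plate.

>>> drive_tool(delta_pos=[[-0.01, -0.02, 0.01], [-0.02, -0.04, 0.02], [-0.035, -0.06, 0.03], [-0.05, -0.075, 0.04], [-0.06, -0.09, 0.05]], twist=[-7, -14, -21, -28, -35], grip=-1)

```text
time_s: 5.3
tcp_pos: [481.6, 212.8, 204.9]
ee_rot: [0.928, 0.372, -0.001, 0.001]
force: [0.4, 0.4, -0.4]
grip_width: 71.8
grasp_force: 0.0
```

```bash
python3 -c "
from h import *
delta([425,259.5,130])"
```

```text
delta m [-0.0085 -0.0729  0.0749] yaw 43.67 tcp [481.6 212.8 204.9] F [ 0.44  0.45 -0.41] t 5.3 w 71.8051257685771
```

>>> drive_tool(delta_pos=[[-0.002, -0.015, 0.015], [-0.004, -0.03, 0.03], [-0.006, -0.045, 0.045], [-0.008, -0.06, 0.06], [-0.008, -0.073, 0.075]], twist=[-7, -14, -21, -28, -32])

```text
time_s: 5.72
tcp_pos: [426.2, 260.2, 129.8]
ee_rot: [0.79, 0.613, -0.001, 0.0]
force: [0.4, 0.1, 0.6]
grip_width: 93.6
grasp_force: 0.0
```

>>> drive_tool(delta_pos=[[0, 0, 0], [0, 0, 0]], twist=[0, 0])

```text
time_s: 5.88
tcp_pos: [426.3, 260.1, 130.1]
ee_rot: [0.792, 0.611, -0.002, 0.0]
force: [-0.0, -0.2, -0.2]
grip_width: 93.9
grasp_force: 0.0
```

```bash
python3 -c "
from h import *
delta([425,259.5,54])"
```

```text
delta m [-0.0006 -0.001   0.0761] yaw 75.27 tcp [426.3 260.1 130.1] F [-0.02 -0.24 -0.23] t 5.8833 w 93.88852123012893
```

>>> drive_tool(delta_pos=[[-0.001, -0.001, 0.025], [-0.001, -0.001, 0.05], [-0.001, -0.001, 0.065], [-0.001, -0.001, 0.074], [-0.001, -0.001, 0.074]], twist=[0, 0, 0, 0, 0])

```text
time_s: 6.3
tcp_pos: [425.8, 259.2, 56.3]
ee_rot: [0.792, 0.61, -0.001, -0.0]
force: [-0.3, -1.1, 0.3]
grip_width: 94.0
grasp_force: 0.0
```

>>> drive_tool(delta_pos=[[0, 0, 0], [0, 0, 0], [0, 0, 0], [0, 0, 0], [0, 0, 0]], twist=[0, 0, 0, 0, 0], grip=1)

```text
time_s: 6.72
tcp_pos: [426.4, 260.8, 58.4]
ee_rot: [0.791, 0.611, 0.001, 0.0]
force: [0.6, 0.5, -1.0]
grip_width: 64.1
grasp_force: 0.0
```

>>> drive_tool(delta_pos=[[0, 0, 0], [0, 0, -0.005], [0, 0, -0.01], [0, 0, -0.02], [0, 0, -0.03]], twist=[0, 0, 0, 0, 0])

```text
time_s: 7.13
tcp_pos: [425.3, 260.3, 88.0]
ee_rot: [0.791, 0.611, -0.001, -0.0]
force: [0.8, 0.5, -2.6]
grip_width: 59.4
grasp_force: 30.0
```

>>> drive_tool(delta_pos=[[0, 0, -0.03], [0, 0, -0.06], [0, 0, -0.09], [0, 0, -0.12], [0, 0, -0.12]], twist=[0, 0, 0, 0, 0])

```text
time_s: 7.55
tcp_pos: [430.2, 262.4, 215.7]
ee_rot: [0.791, 0.611, 0.007, 0.002]
force: [1.2, 0.9, -0.7]
grip_width: 59.5
grasp_force: 30.0
```

```bash
python3 - <<'E'
from h import *
a=vision.get_image("scene")[180:340,190:390];b=vision.get_image("top")[180:340,60:260]
cv2.imwrite("pics/c2.png",cv2.resize(np.hstack([a,b]),None,fx=2,fy=2,interpolation=cv2.INTER_CUBIC)[:,:,::-1])
delta([*con(-85,0),200])
E
```

```text
delta m [-0.2899  0.2258  0.0095] yaw 75.35 tcp [426.7 260.9 209.4] F [-0.83 -0.46 -1.94] t 7.65 w 60.027575316993406
```

View pics/c2.png

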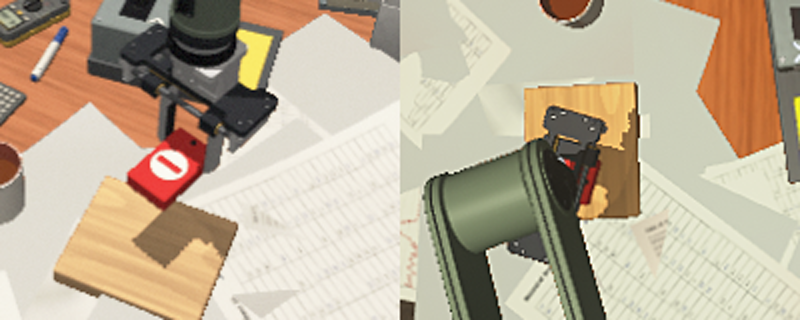

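The plate is firmly held and still about level, so it doesn't swing in the grip. I'll tip its free end up against the box's front top edge.

>>> drive_tool(delta_pos=[[-0.03, 0.015, 0], [-0.06, 0.03, 0], [-0.095, 0.047, 0], [-0.13, 0.063, 0], [-0.16, 0.08, 0]], twist=[6.5, 13, 20, 26.5, 33])

```text
time_s: 8.07
tcp_pos: [460.5, 83.6, 204.9]
ee_rot: [0.933, 0.359, -0.002, -0.001]
force: [1.5, -0.4, -2.1]
grip_width: 59.8
grasp_force: 30.0
```

```bash
python3 -c "
from h import *
delta([*con(-160,0),200])"
```

```text
delta m [-0.087   0.1521  0.0048] yaw 42.04 tcp [460.5  83.6 204.9] F [ 1.51 -0.38 -2.14] t 8.0667 w 59.821487251008925
```

>>> drive_tool(delta_pos=[[-0.018, 0.031, 0], [-0.036, 0.062, 0], [-0.054, 0.093, 0], [-0.072, 0.124, 0], [-0.087, 0.152, 0.005]], twist=[7, 14, 21, 28, 33.6])

```text
time_s: 8.48
tcp_pos: [499.8, -87.4, 200.8]
ee_rot: [0.997, 0.073, -0.001, -0.0]
force: [0.9, 0.4, -1.6]
grip_width: 59.8
grasp_force: 30.0
```

>>> drive_tool(delta_pos=[[0, 0, 0], [0, 0, 0]], twist=[0, 0])

```text
time_s: 8.65
tcp_pos: [499.0, -86.3, 199.7]
ee_rot: [0.997, 0.075, -0.003, -0.001]
force: [0.2, 0.5, -1.9]
grip_width: 59.9
grasp_force: 30.0
```

```bash
python3 - <<'E'
from h import *
a=vision.get_image("scene")[100:260,190:390];b=vision.get_image("top")[130:290,180:380]
cv2.imwrite("pics/c3.png",cv2.resize(np.hstack([a,b]),None,fx=2,fy=2,interpolation=cv2.INTER_CUBIC)[:,:,::-1])
delta([*con(-120,0),145])
E
```

```text
delta m [0.0382 0.0033 0.0554] yaw 8.8 tcp [499.3 -84.5 200.6] F [-0.08  1.15 -1.42] t 8.75 w 59.793222536515565
```

View pics/c3.png

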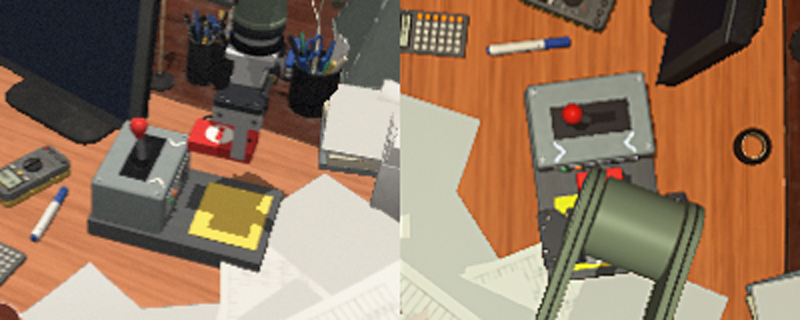

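```bash
cat >> h.py <<'E'
def proj(n,p):
    c=vision.camera_info(n);q=(c['extrinsics']@[*p,1])[:3];v=q[:2]*[1,-1]/-q[2];v=v*(1+c['k1']*(v@v));return v*c['intrinsics'][0,0]+c['intrinsics'][:2,2]
E
python3 - <<'E'
from h import *
im=cv2.imread("pics/c3.png")[:,:400,::-1].copy()
for c in blobs(im,"red",100)[:3]:
    c=c[:,0]/2+[190,100]; print("left",c[c[:,0].argmin()],"low",c[c[:,1].argmax()],"right",c[c[:,0].argmax()],"top",c[c[:,1].argmin()])
s=telemetry.state()["tcp_pos"]
for t in(-30,-15,0,15,30):
    a=np.radians(t);o=[]
    for l in(82,-18):
      for h in(11,-11):
        for y in (30,-30):
          dx=l*np.cos(a)-h*np.sin(a);dz=l*np.sin(a)+h*np.cos(a)
          o.append(proj("scene",[*(s[:2]+dx*CX+y*CY),s[2]-11+dz]).round().astype(int).tolist())
    print(t,o)
E
```

```text
left [284.  172.5] low [304.5 179.5] right [306.  179.5] top [289. 159.]
left [308.5 180. ] low [311.5 181. ] right [319.  168.5] top [315. 165.]
left [255.5 160. ] low [259.  168.5] right [263.5 162. ] top [261.  158.5]
-30 [[283, 180], [289, 169], [286, 186], [292, 174], [312, 174], [317, 162], [315, 180], [320, 168]]
-15 [[282, 175], [287, 163], [283, 180], [289, 169], [314, 175], [318, 163], [315, 181], [319, 169]]
0 [[282, 169], [288, 158], [282, 175], [287, 163], [315, 177], [319, 165], [314, 182], [318, 170]]
15 [[285, 164], [290, 153], [282, 169], [288, 158], [315, 178], [320, 166], [313, 183], [317, 171]]
30 [[289, 160], [294, 149], [285, 164], [290, 153], [315, 180], [320, 168], [311, 184], [316, 172]]
```

The plate is level to within about 3°, so the grip is rigid. I'll bring the free end over the box edge and lower it.

>>> drive_tool(delta_pos=[[0.01, 0.003, 0.01], [0.02, 0.003, 0.022], [0.03, 0.003, 0.035], [0.038, 0.003, 0.048], [0.038, 0.003, 0.052]], twist=[0, 0, 0, 0, 0])

```text
time_s: 9.17
tcp_pos: [537.9, -80.2, 147.9]
ee_rot: [0.997, 0.078, -0.002, -0.001]
force: [-0.2, 0.6, -1.4]
grip_width: 59.7
grasp_force: 30.0
```

>>> drive_tool(delta_pos=[[0, 0, 0.005], [0, 0, 0.01], [0, 0, 0.015], [0, 0, 0.02], [0, 0, 0.02]], twist=[0, 0, 0, 0, 0])

```text
time_s: 9.58
tcp_pos: [538.1, -82.1, 130.4]
ee_rot: [0.997, 0.076, -0.0, -0.0]
force: [-2.7, 2.4, 2.6]
grip_width: 59.7
grasp_force: 30.0
```

>>> drive_tool(delta_pos=[[0, 0, 0.005], [0, 0, 0.01], [0, 0, 0.015], [0, 0, 0.02], [0, 0, 0.02]], twist=[0, 0, 0, 0, 0])

```text
time_s: 10.0
tcp_pos: [539.4, -82.8, 109.8]
ee_rot: [0.997, 0.076, 0.001, 0.0]
force: [-0.9, 2.7, 1.9]
grip_width: 59.5
grasp_force: 30.0
```

>>> drive_tool(delta_pos=[[0, 0, 0.006], [0, 0, 0.012], [0, 0, 0.018], [0, 0, 0.024], [0, 0, 0.024]], twist=[0, 0, 0, 0, 0])

```text
time_s: 10.42
tcp_pos: [537.5, -83.0, 84.6]
ee_rot: [0.997, 0.076, -0.002, -0.0]
force: [-0.8, -0.6, 0.2]
grip_width: 59.7
grasp_force: 30.0
```

>>> drive_tool(delta_pos=[[0.005, 0, 0.0], [0.01, 0, 0], [0.015, 0, 0], [0.02, 0, 0], [0.02, 0, 0]], twist=[0, 0, 0, 0, 0])

```text
time_s: 10.83
tcp_pos: [552.6, -79.1, 82.7]
ee_rot: [0.997, 0.076, -0.007, -0.001]
force: [-8.9, -1.7, -0.2]
grip_width: 59.7
grasp_force: 30.0
```

```bash
python3 - <<'E'
from h import *
a=vision.get_image("scene")[100:260,190:390];b=vision.get_image("top")[130:290,180:380]
cv2.imwrite("pics/c4.png",cv2.resize(np.hstack([a,b]),None,fx=2,fy=2,interpolation=cv2.INTER_CUBIC)[:,:,::-1])
delta([*con(-71,0),85])
E
```

```text
delta m [ 0.0334  0.0006 -0.0027] yaw 8.77 tcp [552.6 -79.1  82.8] F [-8.4  -1.92 -1.15] t 10.9333 w 59.67638398024023
```

View pics/c4.png

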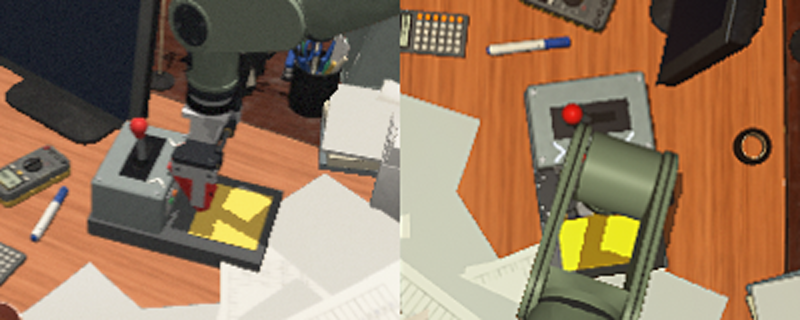

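The plate is about halfway up and the lever hasn't moved (top crop knob at (572,114)). I'll keep pushing towards the box face.

>>> drive_tool(delta_pos=[[0.004, 0, 0.0], [0.008, 0, 0], [0.012, 0, 0], [0.012, 0, 0]], twist=[0, 0, 0, 0])

```text
time_s: 11.27
tcp_pos: [560.9, -77.5, 80.9]
ee_rot: [0.997, 0.077, -0.011, -0.002]
force: [-14.1, -4.1, -2.3]
grip_width: 59.9
grasp_force: 30.0
```

>>> drive_tool(delta_pos=[[0.004, 0, 0.0], [0.008, 0, 0], [0.01, 0, 0], [0.01, 0, 0]], twist=[0, 0, 0, 0])

```text
time_s: 11.6
tcp_pos: [567.6, -76.4, 79.6]
ee_rot: [0.997, 0.077, -0.015, -0.002]
force: [-20.0, -5.5, -1.9]
grip_width: 60.1
grasp_force: 30.0
```

```bash
python3 - <<'E'
from h import *
delta([*con(-73,0),85])
E
```

```text
delta m [ 0.0161  0.001  -0.0059] yaw 8.78 tcp [567.6 -76.4  79.6] F [-20.02  -5.47  -1.87] t 11.6 w 60.05158039867426
```

```bash
python3 - <<'E'
from h import *
a=vision.get_image("scene")[130:230,225:325]
cv2.imwrite("pics/c5.png",cv2.resize(a,None,fx=5.5,fy=5.5,interpolation=cv2.INTER_CUBIC)[:,:,::-1])
s=telemetry.state()["tcp_pos"]
for t in(40,55,70,80,90):
    a=np.radians(t);o=[]
    for l in(82,-18):
      for h in(11,-11):
        for y in (30,-30):
          dx=l*np.cos(a)-h*np.sin(a);dz=l*np.sin(a)+h*np.cos(a)
          o.append(((proj("scene",[*(s[:2]+dx*CX+y*CY),s[2]-9+dz])-[225,130])*5.5).round().astype(int).tolist())
    print(t,o)
print(telemetry.state()["moment"])
E
```

```text
40 [[238, 290], [269, 227], [214, 306], [245, 244], [359, 403], [386, 338], [334, 418], [361, 354]]
55 [[269, 281], [299, 218], [237, 290], [269, 227], [356, 409], [383, 344], [325, 417], [353, 353]]
70 [[304, 279], [334, 216], [268, 281], [299, 218], [350, 414], [378, 349], [316, 415], [344, 350]]
80 [[328, 282], [357, 219], [291, 279], [321, 216], [346, 416], [373, 351], [310, 412], [339, 347]]
90 [[353, 289], [381, 225], [315, 280], [345, 217], [341, 418], [368, 353], [305, 409], [334, 344]]
[-0.87843975  2.81039633 -0.05680175]
```

View pics/c5.png

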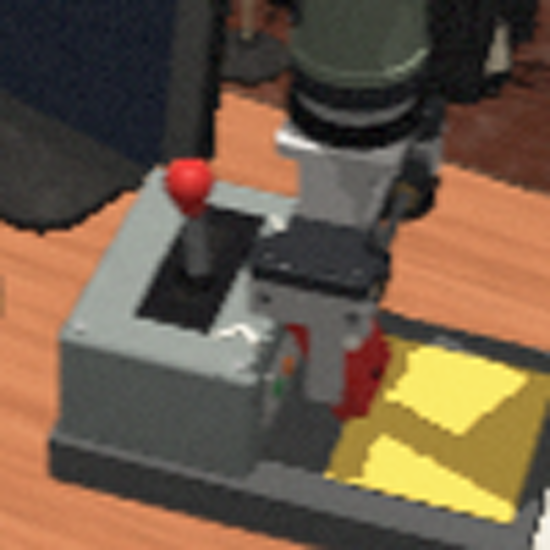

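```bash
python3 - <<'E'
from h import *
s=telemetry.state()["tcp_pos"]
f=lambda x,y,z:((proj("scene",[*(s[:2]+x*CX+y*CY),z])-[225,130])*5.5).round().astype(int).tolist()
for z in(180,163,145,130): print(z,[f(x,y,z) for y in(88,50) for x in(37,-37)])
print("fing",f(8,42,65.6),f(-8,42,65.6),f(8,42,163),f(-8,42,163),"boxedge",f(29,85,118),f(29,-85,118),f(29,40,118))
E
```

```text
180 [[241, 297], [374, 329], [263, 254], [392, 285]]
163 [[240, 320], [371, 352], [261, 277], [390, 308]]
145 [[239, 345], [369, 377], [260, 302], [387, 333]]
130 [[238, 365], [367, 397], [259, 322], [385, 353]]
fing [305, 407] [332, 414] [315, 281] [343, 287] boxedge [252, 380] [337, 200] [276, 330]
```

The observed tilt of about 67° fits the geometry, so the plate is turning and the higher force is just grip friction. I'll keep pushing, slightly lower for more leverage.

>>> drive_tool(delta_pos=[[0.004, 0, 0.0], [0.008, 0, 0], [0.012, 0, 0], [0.012, 0, 0]], twist=[0, 0, 0, 0])

```text
time_s: 11.98
tcp_pos: [575.6, -75.1, 78.6]
ee_rot: [0.997, 0.077, -0.019, -0.002]
force: [-28.1, -7.9, 1.2]
grip_width: 60.1
grasp_force: 30.0
```

```bash
python3 - <<'E'
from h import *
delta([*con(-73,0),85]);s=telemetry.state();print(s["moment"],s["ee_rot"])
E
```

```text
delta m [ 0.0079  0.001  -0.0067] yaw 8.8 tcp [575.6 -75.1  78.6] F [-28.1   -7.86   1.16] t 11.9833 w 60.11002882808845
[-1.07245051  4.09788284 -0.12953063] [ 0.99686988  0.07663646 -0.01934362 -0.00176375]
```

>>> drive_tool(delta_pos=[[0.004, 0, 0.0], [0.008, 0, 0], [0.008, 0, 0]], twist=[0, 0, 0])

```text
time_s: 12.23
tcp_pos: [580.7, -74.3, 78.0]
ee_rot: [0.997, 0.077, -0.023, -0.002]
force: [-35.0, -8.2, 4.8]
grip_width: 59.9
grasp_force: 30.0
```

```bash
python3 - <<'E'
from h import *
delta([*con(-73,0),85])
a=vision.get_image("scene")[130:230,225:325]
cv2.imwrite("pics/c6.png",cv2.resize(a,None,fx=5.5,fy=5.5,interpolation=cv2.INTER_CUBIC)[:,:,::-1])
E
```

```text
delta m [ 0.0027  0.001  -0.0071] yaw 8.81 tcp [580.7 -74.3  78. ] F [-34.98  -8.15   4.78] t 12.2333 w 59.89551421306988
```

View pics/c6.png

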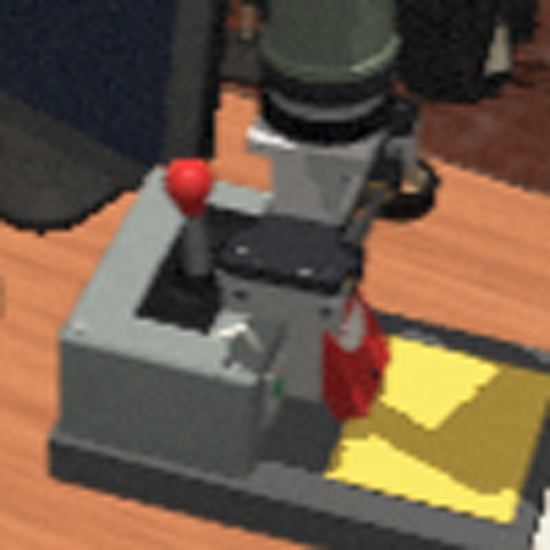

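The fingers are sliding along the plate while its tilt stays near 55–60° (plate foot at crop (350,415)). Change of plan: ease off, set its lower edge on the apron leaning on the box, release, push the foot in until it's upright, then regrip.

>>> drive_tool(delta_pos=[[-0.005, 0, 0.0], [-0.01, 0, 0], [-0.016, 0, 0], [-0.016, 0, 0]], twist=[0, 0, 0, 0])

```text
time_s: 12.62
tcp_pos: [582.9, -75.6, 85.3]
ee_rot: [0.997, 0.076, -0.001, -0.0]
force: [1.1, 0.1, -2.2]
grip_width: 60.0
grasp_force: 30.0
```

>>> drive_tool(delta_pos=[[0, 0, 0.003], [0, 0, 0.006], [0, 0, 0.006]], twist=[0, 0, 0])

```text
time_s: 12.87
tcp_pos: [584.3, -76.2, 81.5]
ee_rot: [0.997, 0.077, -0.001, 0.001]
force: [-4.5, -0.8, 3.8]
grip_width: 60.1
grasp_force: 30.0
```

```bash
python3 - <<'E'
from h import *
delta([*con(-73,0),85])
im=vision.get_image("scene")
for c in blobs(im,"red",15)[:4]:
    c=c[:,0]; print("left",c[c[:,0].argmin()],"low",c[c[:,1].argmax()],"right",c[c[:,0].argmax()],"top",c[c[:,1].argmin()])
cv2.imwrite("pics/s7.png",im[:,:,::-1])
E
```

```text
delta m [-0.0002 -0.0013 -0.0035] yaw 8.79 tcp [584.3 -76.2  81.5] F [-4.48 -0.83  3.78] t 12.8667 w 60.13563494847035
left [283 196] low [286 204] right [294 193] top [291 185]
left [255 162] low [258 168] right [263 162] top [256 159]
```

```bash
python3 - <<'E'
from h import *
for p in((286,204),(294,193),(291,185)):
    for z in(38,45,55):
        q=onz("scene",p,z)[:2]-PIV; print(p,z,(q@CX).round(1),(q@CY).round(1))
a=cv2.imread("pics/s7.png")[165:225,250:330]
cv2.imwrite("pics/c7.png",cv2.resize(a,None,fx=9,fy=9,interpolation=cv2.INTER_CUBIC))
E
```

```text
(286, 204) 38 -91.4 8.4
(286, 204) 45 -93.0 15.6
(286, 204) 55 -95.3 25.8
(294, 193) 38 -101.9 -52.8
(294, 193) 45 -103.4 -45.2
(294, 193) 55 -105.6 -34.3
(291, 185) 38 -81.2 -88.8
(291, 185) 45 -82.9 -80.9
(291, 185) 55 -85.2 -69.7
```

View pics/c7.png

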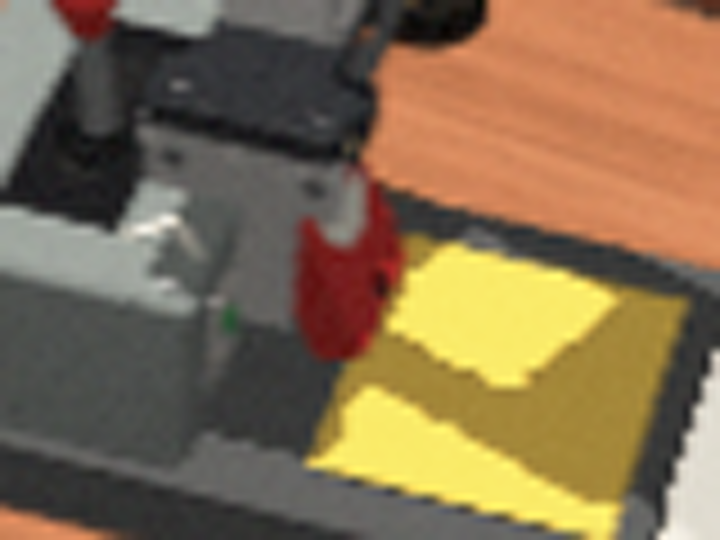

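The foot is about 15 mm above the apron and the plate stands at about 75°, off-centre in the pads. I'll lower it to the apron and release.

>>> drive_tool(delta_pos=[[-0.001, 0, 0.004], [-0.002, 0, 0.008], [-0.002, 0, 0.012], [-0.002, 0, 0.012]], twist=[0, 0, 0, 0])

```text
time_s: 13.25
tcp_pos: [582.1, -77.3, 72.0]
ee_rot: [0.997, 0.077, -0.001, 0.001]
force: [-13.2, -1.7, 17.8]
grip_width: 59.7
grasp_force: 30.0
```

>>> drive_tool(delta_pos=[[0, 0, 0.003], [0, 0, 0.006], [0, 0, 0.006]], twist=[0, 0, 0])

```text
time_s: 13.5
tcp_pos: [582.2, -77.4, 65.8]
ee_rot: [0.997, 0.077, -0.001, 0.001]
force: [-12.8, -2.8, 16.4]
grip_width: 59.9
grasp_force: 30.0
```

```bash
python3 - <<'E'
from h import *
delta([*con(-73,0),85])
im=vision.get_image("scene")
for c in blobs(im,"red",15)[:4]:
    c=c[:,0]; print("left",c[c[:,0].argmin()],"low",c[c[:,1].argmax()],"right",c[c[:,0].argmax()],"top",c[c[:,1].argmin()])
E
```

```text
delta m [ 0.002  -0.0022 -0.0192] yaw 8.79 tcp [582.2 -77.4  65.8] F [-12.76  -2.8   16.39] t 13.5 w 59.92260881645164
left [284 194] low [286 207] right [294 197] top [292 189]
left [255 162] low [258 168] right [263 162] top [256 159]
```

>>> drive_tool(delta_pos=[[0, 0, -0.001], [0, 0, -0.001], [0, 0, -0.001], [0, 0, -0.001]], twist=[0, 0, 0, 0], grip=-0.6)

```text
time_s: 13.88
tcp_pos: [582.8, -75.8, 63.4]
ee_rot: [0.997, 0.076, 0.0, 0.0]
force: [-0.5, -0.5, 0.6]
grip_width: 75.3
grasp_force: 0.0
```

```bash
python3 - <<'E'
from h import *
delta([*con(-73,0),85])
im=vision.get_image("scene")
for c in blobs(im,"red",15)[:4]:
    c=c[:,0]; print("left",c[c[:,0].argmin()],"low",c[c[:,1].argmax()],"right",c[c[:,0].argmax()],"top",c[c[:,1].argmin()])
a=im[150:230,235:335]
cv2.imwrite("pics/c8.png",cv2.resize(a,None,fx=7,fy=7,interpolation=cv2.INTER_CUBIC)[:,:,::-1])
E
```

```text
delta m [ 0.0011 -0.0007 -0.0216] yaw 8.77 tcp [582.8 -75.8  63.4] F [-0.55 -0.54  0.59] t 13.8833 w 75.26611878546068
left [283 194] low [286 207] right [294 197] top [292 189]
left [255 162] low [258 168] right [263 162] top [256 159]
```

View pics/c8.png

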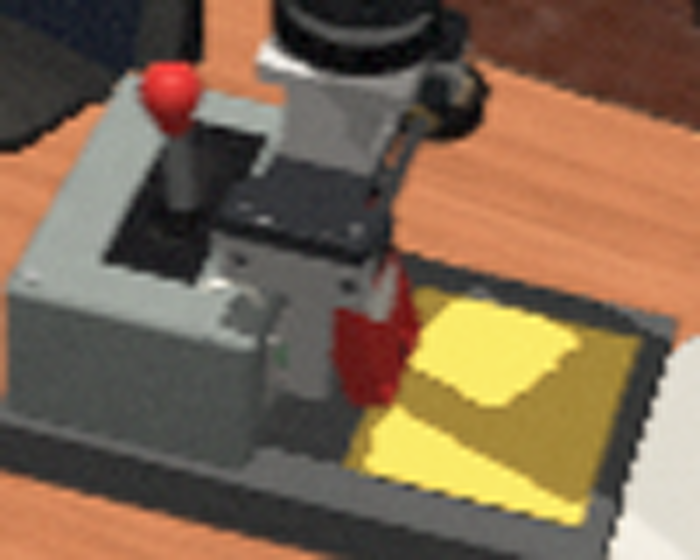

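The plate leans against the box edge and stayed put on release, with its foot near crop (375,400) and the lever unchanged. Next I'll lift clear, close the gripper and push the foot in.

>>> drive_tool(delta_pos=[[0, 0, -0.01], [0, 0, -0.045], [0, 0, -0.08], [0, 0, -0.11], [-0.01, 0, -0.11]], twist=[0, 0, 0, 0, 0])

```text
time_s: 14.35
tcp_pos: [578.7, -78.8, 182.2]
ee_rot: [0.997, 0.077, 0.008, 0.003]
force: [1.0, 0.1, 0.6]
grip_width: 75.2
grasp_force: 0.0
```

>>> drive_tool(delta_pos=[[-0.03, 0, 0], [-0.065, 0, 0], [-0.1, 0, 0], [-0.12, 0, 0], [-0.12, 0, 0]], twist=[0, 0, 0, 0, 0], grip=1)

```text
time_s: 14.77
tcp_pos: [449.9, -95.4, 172.8]
ee_rot: [0.997, 0.076, -0.001, -0.0]
force: [0.3, -0.4, -0.3]
grip_width: 45.4
grasp_force: 0.0
```

```bash
python3 - <<'E'
from h import *
np.set_printoptions(precision=1,suppress=True)
delta([*con(-130,0),66])
def cc(p,n,z):
    q=onz(n,p,z)[:2]-PIV; return np.array([q@CX,q@CY])
for n in("scene","top"):
    im=vision.get_image(n);cv2.imwrite(f"pics/{n}9.png",im[:,:,::-1])
    for c in blobs(im,"red",30)[:4]:
        k=cen(c)
        if 240<k[0]<320 and 150<k[1]<230:
            h=cv2.approxPolyDP(c,2,True)[:,0]; print(n,cv2.contourArea(c),k,h.tolist())
            for p in h: print("   ",p,"z38",cc(p,n,38),"z138",cc(p,n,138))
E
```

```text
delta m [ 0.1 -0.   0.1] yaw 8.67 tcp [449.9 -95.4 172.8] F [ 0.3 -0.4 -0.3] t 14.7667 w 45.44108740094171
scene 332.5 [285.2 190.4] [[285, 173], [281, 174], [277, 186], [284, 205], [290, 207], [294, 196], [289, 189]]
    [285 173] z38 [ -43.4 -143.9] z138 [-71.2 -26.1]
    [281 174] z38 [ -31.6 -133.5] z138 [-60.6 -16.8]
    [277 186] z38 [-37.2 -66.8] z138 [-65.7  43.1]
    [284 205] z38 [-86.6  15.3] z138 [-110.   116.9]
    [290 207] z38 [-107.7   17.5] z138 [-128.9  118.9]
    [294 196] z38 [-105.9  -38.3] z138 [-127.3   68.8]
    [289 189] z38 [-80.4 -66.4] z138 [-104.4   43.5]
scene 48.5 [259.1 162.9] [[257, 159], [255, 162], [260, 168], [263, 161]]
    [257 159] z38 [  76.7 -185.3] z138 [ 36.7 -63.3]
    [255 162] z38 [  77.7 -165.8] z138 [ 37.7 -45.8]
    [260 168] z38 [  49.3 -139.2] z138 [ 12.1 -21.9]
    [263 161] z38 [  52.1 -181.8] z138 [ 14.6 -60.2]
top 393.5 [279.2 218.6] [[289, 208], [268, 211], [271, 230], [289, 227]]
    [289 208] z38 [-53.2 -38.5] z138 [-60.5 -29.4]
    [268 211] z38 [-54.   24.8] z138 [-61.3  29.1]
    [271 230] z38 [-111.1   23.4] z138 [-114.1   27.8]
    [289 227] z38 [-109.2  -30.8] z138 [-112.3  -22.3]
top 67.5 [265.7 186.6] [[264, 182], [261, 188], [268, 191], [270, 184]]
    [264 182] z38 [33.9 25.2] z138 [20.1 29.5]
    [261 188] z38 [17.1 36.5] z138 [ 4.5 39.9]
    [268 191] z38 [ 5.4 16.9] z138 [-6.3 21.8]
    [270 184] z38 [25.6  8.2] z138 [12.4 13.7]
```

The plate foot spans con x −110 to −88 and its top is at −60, so it leans about 73°. The lever is unchanged.

>>> drive_tool(delta_pos=[[0.025, 0.002, 0.02], [0.05, 0.003, 0.05], [0.075, 0.003, 0.08], [0.088, 0.003, 0.106], [0.088, 0.003, 0.108]], twist=[0, 0, 0, 0, 0])

```text
time_s: 15.28
tcp_pos: [540.4, -84.5, 61.9]
ee_rot: [0.997, 0.077, -0.004, -0.001]
force: [-0.2, -0.1, -0.5]
grip_width: 4.4
grasp_force: 0.0
```

>>> drive_tool(delta_pos=[[0.006, 0, 0], [0.012, 0, 0], [0.018, 0, 0], [0.022, 0, 0], [0.025, 0, 0]], twist=[0, 0, 0, 0, 0])

```text
time_s: 15.7
tcp_pos: [565.9, -81.8, 66.1]
ee_rot: [0.997, 0.077, -0.001, 0.0]
force: [-12.6, -2.1, 9.1]
grip_width: 0.5
grasp_force: 6.4
```

```bash
python3 - <<'E'
from h import *
delta([*con(-93,-2),66])
E
```

```text
delta m [-0.0012 -0.0022  0.0001] yaw 8.78 tcp [565.9 -81.8  66.1] F [-12.58  -2.11   9.07] t 15.7 w 0.48201682768780474
```

```bash
cat > pl.py <<'E'
from h import *
np.set_printoptions(precision=1,suppress=True)
delta([*con(-93,-2),66])
def cc(p,n,z):
    q=onz(n,p,z)[:2]-PIV; return np.array([q@CX,q@CY])
for n in("scene","top"):
    im=vision.get_image(n)
    for c in blobs(im,"red",30)[:4]:
        k=cen(c)
        if 240<k[0]<320 and 150<k[1]<250:
            h=cv2.approxPolyDP(c,1.5,True)[:,0]; print(n,cv2.contourArea(c),k)
            for p in h: print("   ",p,"z38",cc(p,n,38),"z138",cc(p,n,138))
E
python3 pl.py
```

```text
delta m [-0. -0.  0.] yaw 8.78 tcp [565.9 -81.8  66.1] F [-12.6  -2.1   9.1] t 15.7 w 0.48201682768780474
scene 72.5 [279.7 199.1]
    [278 192] z38 [-49.5 -38.6] z138 [-76.6  68.5]
    [276 205] z38 [-61.9  24.4] z138 [-87.8 125.1]
    [281 206] z38 [-78.7  23.2] z138 [-102.9  124. ]
    [283 196] z38 [-71.1 -25.4] z138 [-96.1  80.4]
    [281 192] z38 [-59.  -42.2] z138 [-85.2  65.3]
scene 48.5 [259.1 162.9]
    [257 159] z38 [  76.7 -185.3] z138 [ 36.7 -63.3]
    [255 162] z38 [  77.7 -165.8] z138 [ 37.7 -45.8]
    [258 168] z38 [  56.1 -136.7] z138 [ 18.2 -19.6]
    [260 168] z38 [  49.3 -139.2] z138 [ 12.1 -21.9]
    [263 161] z38 [  52.1 -181.8] z138 [ 14.6 -60.2]
    [262 159] z38 [  59.4 -191.9] z138 [ 21.1 -69.2]
top 64.5 [265.5 186.4]
    [264 182] z38 [33.9 25.2] z138 [20.1 29.5]
    [261 184] z38 [29.  34.9] z138 [15.6 38.5]
    [261 188] z38 [17.1 36.5] z138 [ 4.5 39.9]
    [267 191] z38 [ 5.8 19.8] z138 [-5.9 24.5]
    [270 184] z38 [25.6  8.2] z138 [12.4 13.7]
```

The plate is now flush against the box face (foot −62 to −81). I'll retreat, straddle it and regrip.

>>> drive_tool(delta_pos=[[-0.01, 0, 0], [-0.03, 0, 0], [-0.06, 0, -0.02], [-0.06, 0, -0.06], [-0.06, 0, -0.1]], twist=[0, 0, 0, 0, 0])

```text
time_s: 16.22
tcp_pos: [502.1, -89.6, 163.6]
ee_rot: [0.997, 0.076, -0.003, -0.002]
force: [2.0, -0.6, 0.6]
grip_width: 0.5
grasp_force: 0.0
```

>>> drive_tool(delta_pos=[[0, 0, -0.01], [0, 0, -0.01], [0, 0, -0.01], [0, 0, -0.01], [0, 0, -0.01]], twist=[0, 0, 0, 0, 0], grip=-1)

```text
time_s: 16.63
tcp_pos: [505.2, -90.1, 173.1]
ee_rot: [0.997, 0.076, -0.002, -0.001]
force: [-0.5, -0.1, -0.1]
grip_width: 30.5
grasp_force: 0.0
```

>>> drive_tool(delta_pos=[[0, 0, 0], [0, 0, 0], [0, 0, 0], [0, 0, 0], [0, 0, 0]], twist=[0, 0, 0, 0, 0])

```text
time_s: 17.05
tcp_pos: [506.5, -90.6, 175.1]
ee_rot: [0.997, 0.076, -0.0, -0.0]
force: [-0.4, -0.4, 0.8]
grip_width: 63.6
grasp_force: 0.0
```

```bash
sed -i 's/con(-93,-2),66/con(-75,-1),110/' pl.py; python3 pl.py
```

```text
delta m [ 0.1 -0.   0.1] yaw 8.75 tcp [506.5 -90.6 175.1] F [-0.4 -0.4  0.8] t 17.05 w 63.59860278868708
scene 204.0 [281.4 188.9]
    [287 173] z38 [ -50.1 -146.4] z138 [-77.2 -28.3]
    [283 173] z38 [ -36.7 -141.4] z138 [-65.2 -23.8]
    [278 182] z38 [-34.3 -88.2] z138 [-63.  24.]
    [276 205] z38 [-61.9  24.4] z138 [-87.8 125.1]
    [281 206] z38 [-78.7  23.2] z138 [-102.9  124. ]
    [285 197] z38 [-78.8 -23. ] z138 [-103.    82.5]
    [283 195] z38 [-69.7 -30.1] z138 [-94.8  76.1]
    [283 188] z38 [-59.6 -64.1] z138 [-85.7  45.6]
    [287 182] z38 [-63.8 -99.2] z138 [-89.5  14.1]
scene 48.5 [259.1 162.9]
    [257 159] z38 [  76.7 -185.3] z138 [ 36.7 -63.3]
    [255 162] z38 [  77.7 -165.8] z138 [ 37.7 -45.8]
    [258 168] z38 [  56.1 -136.7] z138 [ 18.2 -19.6]
    [260 168] z38 [  49.3 -139.2] z138 [ 12.1 -21.9]
    [263 161] z38 [  52.1 -181.8] z138 [ 14.6 -60.2]
    [262 159] z38 [  59.4 -191.9] z138 [ 21.1 -69.2]
top 91.0 [279.3 213.1]
    [290 210] z38 [-59.5 -40.6] z138 [-66.3 -31.4]
    [270 211] z38 [-54.8  18.9] z138 [-62.   23.6]
    [269 220] z38 [-81.   25.4] z138 [-86.2  29.6]
    [273 218] z38 [-76.6  12.8] z138 [-82.2  18. ]
    [277 211] z38 [-57.5  -1.8] z138 [-64.4   4.5]
    [282 211] z38 [-59.4 -16.6] z138 [-66.2  -9.2]
    [285 213] z38 [-66.4 -24.6] z138 [-72.8 -16.6]
    [285 216] z38 [-75.3 -23.4] z138 [-80.9 -15.5]
    [290 216] z38 [-77.2 -38.2] z138 [-82.7 -29.1]
top 68.0 [265.6 186.6]
    [261 184] z38 [29.  34.9] z138 [15.6 38.5]
    [262 190] z38 [10.7 34.3] z138 [-1.4 37.9]
    [268 191] z38 [ 5.4 16.9] z138 [-6.3 21.8]
    [270 189] z38 [10.6 10.2] z138 [-1.5 15.6]
    [269 183] z38 [29.  10.7] z138 [15.5 16.1]
    [264 182] z38 [33.9 25.2] z138 [20.1 29.5]
```

>>> drive_tool(delta_pos=[[0.02, -0.003, 0], [0.04, -0.003, 0], [0.06, -0.003, 0], [0.076, -0.003, 0], [0.076, -0.003, 0]], twist=[0.3, 0.3, 0.3, 0.3, 0.3])

```text
time_s: 17.57
tcp_pos: [583.8, -76.0, 175.7]
ee_rot: [0.997, 0.074, 0.001, 0.0]
force: [-0.2, -0.3, -0.6]
grip_width: 94.2
grasp_force: 0.0
```

>>> drive_tool(delta_pos=[[0, 0, 0], [0, 0, 0.02], [0, 0, 0.04], [0, 0, 0.06], [0, 0, 0.065]], twist=[0, 0, 0, 0, 0])

```text
time_s: 17.98
tcp_pos: [577.5, -75.6, 106.9]
ee_rot: [0.997, 0.073, -0.003, -0.001]
force: [-0.2, -0.7, -0.6]
grip_width: 94.0
grasp_force: 0.0
```

>>> drive_tool(delta_pos=[[0, 0, 0], [0, 0, 0], [0, 0, 0], [0, 0, 0], [0, 0, 0]], twist=[0, 0, 0, 0, 0], grip=1)

```text
time_s: 18.4
tcp_pos: [582.2, -76.5, 111.9]
ee_rot: [0.997, 0.074, 0.001, 0.0]
force: [-0.4, 0.4, 0.1]
grip_width: 64.0
grasp_force: 0.1
```

>>> drive_tool(delta_pos=[[0, 0, 0], [0, 0, 0]], twist=[0, 0])

```text
time_s: 18.57
tcp_pos: [582.3, -76.9, 111.9]
ee_rot: [0.997, 0.074, 0.001, 0.001]
force: [-0.3, -2.3, 4.4]
grip_width: 60.0
grasp_force: 30.0
```

>>> drive_tool(delta_pos=[[0, 0, -0.006], [-0.005, 0, -0.012], [-0.02, 0, -0.014], [-0.05, 0, -0.014], [-0.082, 0, -0.014]], twist=[0, 0, 0, 0, 0])

```text
time_s: 18.98
tcp_pos: [499.6, -88.0, 124.7]
ee_rot: [0.997, 0.074, 0.0, -0.0]
force: [0.0, -0.3, -1.4]
grip_width: 59.7
grasp_force: 30.0
```

>>> drive_tool(delta_pos=[[0, 0, 0], [0, 0, 0], [0, 0, 0]], twist=[0, 0, 0])

```text
time_s: 19.23
tcp_pos: [500.6, -88.2, 124.9]
ee_rot: [0.997, 0.073, 0.001, 0.0]
force: [0.5, 0.5, -2.7]
grip_width: 59.8
grasp_force: 30.0
```

```bash
sed -i 's/precision=1/precision=4/;s/con(-75,-1),110/con(-155,0),114/;s/,cc(p,n,38)/,cc(p,n,48).round(1)/;s/,cc(p,n,138)/,cc(p,n,148).round(1)/;s/z38/z48/' pl.py; python3 pl.py|grep -v "\[2[56]"
```

```text
delta m [ 0.0023 -0.001   0.0109] yaw 8.43 tcp [500.6 -88.2 124.9] F [ 0.46  0.53 -2.71] t 19.2333 w 59.773603768673425
scene 68.0 [304.6348 203.0196]
    [302 197] z48 [-134.3  -32.2] z138 [-153.1   75.4]
    [301 208] z48 [-144.5   19.7] z138 [-162.2  121.9]
    [306 209] z48 [-160.9   18.5] z138 [-176.9  120.9]
    [310 199] z48 [-161.7  -32. ] z138 [-177.6   75.5]
    [270 184] z48 [24.3  8.7] z138 [11.1 14.3]
```

>>> drive_tool(delta_pos=[[0.001, -0.001, 0.003], [0.001, -0.001, 0.006], [0.001, -0.001, 0.008], [0.001, -0.001, 0.01], [0.001, -0.001, 0.01]], twist=[0, 0, 0, 0, 0])

```text
time_s: 19.75
tcp_pos: [501.1, -87.0, 114.0]
ee_rot: [0.997, 0.074, -0.0, -0.0]
force: [-0.6, 0.1, -2.4]
grip_width: 60.0
grasp_force: 30.0
```

>>> drive_tool(delta_pos=[[0, 0, 0.001], [0, 0, 0.001], [0, 0, 0.001]], twist=[0, 0, 0])

```text
time_s: 20.0
tcp_pos: [501.1, -87.0, 113.8]
ee_rot: [0.997, 0.074, 0.0, -0.0]
force: [-0.6, 0.3, 1.4]
grip_width: 59.8
grasp_force: 30.0
```

>>> drive_tool(delta_pos=[[0, 0, 0.001], [0, 0, 0.001], [0, 0, 0.001]], twist=[0, 0, 0])

```text
time_s: 20.25
tcp_pos: [501.2, -87.1, 113.7]
ee_rot: [0.997, 0.074, 0.0, -0.0]
force: [-3.3, 1.1, 7.2]
grip_width: 59.9
grasp_force: 30.0
```

>>> drive_tool(delta_pos=[[0, 0, 0], [0, 0, 0], [0, 0, 0], [0, 0, 0], [0, 0, 0]], twist=[0, 0, 0, 0, 0], grip=-1)

```text
time_s: 20.67
tcp_pos: [500.9, -87.1, 112.2]
ee_rot: [0.997, 0.074, -0.0, -0.0]
force: [0.2, -0.0, -0.2]
grip_width: 89.7
grasp_force: 0.0
```

>>> drive_tool(delta_pos=[[0, 0, -0.01], [0, 0, -0.03], [0, 0, -0.06], [0, 0, -0.09], [0, 0, -0.1]], twist=[0, 0, 0, 0, 0])

```text
time_s: 21.08
tcp_pos: [503.8, -88.0, 217.9]
ee_rot: [0.997, 0.074, 0.004, 0.002]
force: [1.1, -0.8, 0.2]
grip_width: 94.0
grasp_force: 0.0
```

>>> drive_tool(delta_pos=[[-0.03, 0.02, -0.01], [-0.05, 0.045, -0.02], [-0.07, 0.075, -0.02], [-0.09, 0.105, -0.02], [-0.1, 0.14, -0.02]], twist=[0, 0, 0, 0, 0])

```text
time_s: 21.5
tcp_pos: [420.9, -240.7, 232.6]
ee_rot: [0.997, 0.074, -0.0, -0.0]
force: [0.4, -0.0, 0.4]
grip_width: 94.3
grasp_force: 0.0
```

>>> drive_tool(delta_pos=[[-0.02, 0.035, 0], [-0.04, 0.07, 0], [-0.04, 0.105, 0], [-0.04, 0.12, 0], [-0.04, 0.12, 0]], twist=[0, 0, 0, 0, 0])

```text
time_s: 21.92
tcp_pos: [400.1, -368.1, 232.0]
ee_rot: [0.997, 0.072, -0.0, 0.0]
force: [-0.9, 0.4, 0.0]
grip_width: 94.0
grasp_force: 0.0
```

```bash
sed -i 's/(p,n,48)/(p,n,38)/;s/(p,n,148)/(p,n,138)/;s/z48/z38/' pl.py; python3 pl.py
```

```text
delta m [ 0.1418 -0.2638  0.1177] yaw 8.21 tcp [ 400.1 -368.1  232. ] F [-0.94  0.36  0.02] t 21.9167 w 94.03371625996735
scene 199.5 [305.8847 194.1011]
    [308 178] z38 [-127.4 -145.9] z138 [-146.7  -27.9]
    [303 186] z38 [-121.6  -98.3] z138 [-141.4   14.9]
    [301 211] z38 [-146.3   22.9] z138 [-163.6  123.8]
    [305 212] z38 [-159.6   22.9] z138 [-175.6  123.7]
    [309 202] z38 [-160.5  -27.4] z138 [-176.4   78.6]
    [307 197] z38 [-148.3  -48.8] z138 [-165.4   59.4]
    [309 196] z38 [-153.4  -56. ] z138 [-170.    52.9]
    [309 189] z38 [-144.8  -90.4] z138 [-162.3   21.9]
    [312 184] z38 [-148.3 -119.5] z138 [-165.5   -4.2]
    [312 179] z38 [-142.  -145.6] z138 [-159.8  -27.6]
scene 48.5 [259.079  162.9072]
    [257 159] z38 [  76.7 -185.3] z138 [ 36.7 -63.3]
    [255 162] z38 [  77.7 -165.8] z138 [ 37.7 -45.8]
    [258 168] z38 [  56.1 -136.7] z138 [ 18.2 -19.6]
    [260 168] z38 [  49.3 -139.2] z138 [ 12.1 -21.9]
    [263 161] z38 [  52.1 -181.8] z138 [ 14.6 -60.2]
    [262 159] z38 [  59.4 -191.9] z138 [ 21.1 -69.2]
top 129.5 [282.3346 243.2497]
    [292 239] z38 [-145.6  -34.8] z138 [-146.  -26.]
    [271 242] z38 [-146.3   28. ] z138 [-146.7   32.1]
    [272 247] z38 [-161.3   27. ] z138 [-160.5   31.2]
    [293 245] z38 [-163.5  -35.3] z138 [-162.6  -26.5]
top 68.0 [265.6471 186.5662]
    [261 184] z38 [29.  34.9] z138 [15.6 38.5]
    [262 190] z38 [10.7 34.3] z138 [-1.4 37.9]
    [268 191] z38 [ 5.4 16.9] z138 [-6.3 21.8]
    [270 189] z38 [10.6 10.2] z138 [-1.5 15.6]
    [269 183] z38 [29.  10.7] z138 [15.5 16.1]
    [264 182] z38 [33.9 25.2] z138 [20.1 29.5]
```

The plate stands upright at con x of about −154, y of about +1, within 2 mm of the pad centre. The lever is still in its catch and the robot is clear.

```bash
python3 -c "
from station import workorder
print(workorder.sign_off())"
```

```text
the job is handed in; nothing more can be done
None
```

The job is handed in: the lever rests by itself in its off catch at about 0.26 rad, and the plate stands upright on a short edge within about 2 mm of the yellow spot's centre; the arm never went near the mug, tape roll or marker, though I didn't re-measure them.

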